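# Tuck a copper trim strip under a lapped marble tile and hold it down

## Robot

A 6-joint arm with a two-finger parallel gripper is mounted at the origin on the work surface. World frame = base frame: x ahead of the robot, y to its left, z up, the work surface at z = 0. Lengths are in m, angles in rad, forces in N, time in s.
With the tool pointing down it reaches from about 0.25 to 0.725 m from the base axis. Payload 4 kg.
Tool frame: the origin (TCP) lies midway between the tips of the shut fingers; the grasp point (between the pads) lies 19 mm behind it; z points along the fingers, y is the direction in which the jaws open and shut (so a half turn about z gives the same grasp; the last joint's range is limited). The gripper opens to 85 mm and grips with 20 to 120 N. Pads are 22 mm wide; open, the fingers measure 114 mm over their backs; the gripper's body (76 mm by 85 mm) begins 54 mm behind the grasp point. The pads swing forward as they close: fully open they stand 13 mm farther back than shut.
Start: joints at [1.225, 0.241, 0.005, 1.335, 0, 1.571], TCP at [0.169, 0.47, 0.231] pointing down, gripper open.
Joint ranges: [-2.72, 2.72], [-1.05, 1.87], [-1.09, 1.28], [-1.99, 2.15], [-1.42, 1.44], [-3.14, 3.14]. Speed limits (rad/s): [2.79, 2.79, 3.14, 3.14, 3.14, 3.14].

## Interface

Orientations are given as a unit quaternion [x, y, z, w].
In Python, from workcell import get_obs, camera, camera_model, job_done, masks_of gives the robot as it stands.
- The arm moves only by the tool jog_arm, never from a script. Its argument "deltas" is a list that holds one entry, the list of rows, each a list of 7 numbers: the shift along the tool's x, y, z in mm, then the turn, a rotation vector about the tool's x, y, z in degrees, then the finger opening in mm, from 0 to 85.4. A call has 1 to 5 rows; each row shifts and turns the pose as measured when the row begins, along the tool's axes as they then stand; what a row does not reach is not made up. A row lasts 1/10 s, in which the tool goes at most 50 mm and 8.59 degrees, less where a joint would pass 70% of its speed; a pose out of reach is approached as far as the arm can. A call with a gripper value outside its range is refused whole. The fingers move at their own pace and stop on an object; the grip force is fixed at half the most. Time passes only in rows, so rows that do not move let the fingers close. It gives the time, the measured TCP pose, the force and the opening at its end, in the units of the state.
- get_obs(): the state, without advancing time (a new reading comes with each control period).
- camera(name): name is "scene" or "top" or "wrist"; returns the picture (480x640x3 uint8, red, green, blue); there is no depth.
- camera_model(name): a dict with "fovy" (degrees; the focal length in pixels is half the picture's height over the tangent of half this angle, whatever the lens; pixels are square), "cx", "cy" (the principal point, pixels), "pose" (4x4, takes a point from camera to world coordinates); the wrist camera has in their place "T_tool_cam" (4x4, takes a point from camera to tool coordinates, whose origin is the TCP and whose axes are the flange's). Camera axes: x right, y down, z forward; pixel columns grow to the right and rows downward; lengths in m; the calibration is good to about 2 mm. A picture is of the moment at which its call begins: read the wrist's pose just before it. camera_model takes no time and is no camera call.
- job_done(): hands the job in, once; it reports no verdict.
Trained networks look in the newest picture that a camera, given by its name, has taken for a name from the list of things; names that differ only in an ending like _2 or _b are one class to them, and where a whole thing is asked for, a point or a joint stands for the part that bears it (a point fixed in the world has none). Each returns a list of dicts, best first, with "conf" (0 to 1); they miss things now and then, are a little off and sometimes report something else, mostly with a low value. They report only what shows in the picture. A call takes as long as a camera call. They do not tell look-alikes from the thing itself.
- masks_of(target, camera): "pixels" (480x640 bool, what is visible of it) and "at" ([column, row] in pixels, amid what is visible of it).
The state is a dict: "clock": time; "joint_pos": joint angles; "joint_vel": joint speeds; "tau": joint torques, N m; "eef_pos": TCP position; "tool_rot": TCP orientation; "ft_force": force on the tool from outside, world axes, zero at the start; "ft_torque": the same for the moment, N m; "grip_width": finger opening in m.
Only numpy, scipy, OpenCV 4.12 (cv2) and the standard library are available. Lean on these libraries where they do the work, as an engineer would, in place of code of your own. Each camera call takes 0.05 s, during which the arm holds its last target. There are 200 camera calls.

## Task

Lay the red straightedge on the table, flush along the left edge of the plywood board with its middle beside the bare part of the board nearer than the tile, and let go of it. Then take the copper strip, which has an upright rib to grip, set it on the board in front of the marble tile with its left end close up to the straightedge, and slide its flat tongue about 25 mm under the tile without lifting the tile; the straightedge must still be flush afterwards. Finish while still holding the strip pressed firmly down flat on the board (about 15 N), and leave everything else on the table where it is.

Things in the scene. Friction and masses are not known exactly. Their poses are not given: they have to be found in the camera images.
- board: Fixed plywood board, 240 (x) x 200 (y) x 15 mm. Origin: centre of its underside, on the table (z = 0). +x points away from the robot (turned up to 0.3 rad), +y to the robot's left; its left edge is the face y = +100 mm. On its far part (x = 55 to 120 mm) is a fixed wooden filler 8 mm thick, on which the tile lies; nearer than that its top is bare.
- tile (a joint): Marble tile 110 (x) x 200 (y) x 8 mm, 0.45 kg, hinged along its far edge (board x = 120 mm); 0 = flat on the filler, grows (rad) as its near edge lifts. Only its weight holds it down. Its near 45 mm overhang: a slot 8 mm high (15 to 23 mm above the table), 45 mm deep, open towards the robot. Tile top 31 mm above the table.
- tile_edge (a point): Middle of the tile's near lower edge: when it lies flat, at board x = 10 mm, y = 0, 23 mm above the table. Axes as the board's.
- strip: Loose rigid copper strip, 0.2 to 0.32 kg: flat tongue 5 mm thick, 130 mm (y), x = -6 to +70 mm, and along it an upright rib 10 mm thick (x = -5 to +5), 130 mm long, top 40 mm above the underside. Origin: underside, below mid-rib. +x: from rib to front edge. Starts flat on the table left or right of the board, front edge away from the robot (yaw within 0.5 rad). Grip across mid-rib from above.
- strip_front (a point): Middle of the tongue's front edge, which goes under the tile: strip x = 70 mm, y = 0, z = 2.5 mm. Axes as the strip's.
- strip_end (a point): Middle of the tongue's left end face: strip x = 32, y = +65, z = 2.5 mm. This end comes to the straightedge. Axes as the strip's.
- straightedge: Loose red bar with black ends, 200 (x) x 20 (y) x 45 mm tall, 0.36 to 0.54 kg; either end or side serves. Origin: centre of its underside. Starts upright, left or right of the board, along the robot's x within 0.3 rad. Against the board it stands 30 mm above the board's top. Grip across its 20 mm near the top: fingertips above the board, clear of the tile.
- glue: Bystander: white plastic glue bottle with red cap, 56 mm across, 150 mm tall. Origin: underside, centre. To be left alone.
- bowl: Bystander: blue plastic bowl, 120 mm across, 50 mm tall. Origin: underside, centre. To be left alone.
- stone_tray: Bystander: open marble tray, 80 x 110 x 30 mm. Origin: underside, centre. To be left alone.
- figurine: Bystander: white turned figurine, 48 mm across, 85 mm tall. Origin: underside, centre. To be left alone.
- scraper: Bystander: flat scraper lying down. Origin: underside or handle line; lies along its x. To be left alone.
- brush: Bystander: brush lying down. Origin: underside or handle line; lies along its x. To be left alone.
- file: Bystander: steel file with wooden handle, about 250 mm long, lying down. Origin: underside or handle line; lies along its x. To be left alone.
Things that resemble listed ones, but are neither listed nor needed, are in the scene too. Several things look just like the strip: the one meant starts nearest to the robot's base.

How it is judged:
By the outcome, as a careful person would: the job done as asked, in the order asked, and still so for the second after the job is handed in, while the arm keeps its last pose, push and grip.
It also fails if it takes over 58 s, if anything falls off the work surface, if the arm or the gripper's body presses on something with over 40 N, if the wrist force passes 120 N, or if a joint passes its speed limit or range.

## Working session

There is one attempt and no reset: what is moved stays moved. The work goes in short steps, Python scripts to look and compute and a tool call to move; the robot and the scene stay as the last step left them, time stands still between calls to the robot, and variables do not carry over. Pictures are saved under pics/ and viewed, about 8 in all and at most 12, crops included, and the job is handed in when it is done.

Besides the shell and the picture viewer there is one more tool, called as name(argument=value, ...) on one line, values as JSON. jog_arm: Moves the arm, as the interface text tells. Its arguments: {"type":"object","properties":{"deltas":{"type":"array"}},"required":["deltas"]}

```bash
mkdir -p pics; ls
python3 - <<'E'
from workcell import *
import cv2,numpy as np
o=get_obs();print({k:np.round(v,3).tolist() for k,v in o.items()})
for n in("scene","top","wrist"):
    m=camera_model(n);print(n,{k:np.round(v,4).tolist() if not isinstance(v,str) else v for k,v in m.items()})
a=camera("scene");b=camera("top")
cv2.imwrite("pics/s0.png",a[:,:,::-1]);cv2.imwrite("pics/t0.png",b[:,:,::-1])
for n in("scene","top"):
  for t in("strip","straightedge","board","tile"):
    for d in masks_of(t,n): print(n,t,round(d["conf"],2),np.round(d["at"]),d["pixels"].sum())
E
```

```text
pics
{'clock': 0.0, 'joint_pos': [1.225, 0.241, 0.004, 1.335, 0.0, 1.571], 'joint_vel': [-0.001, -0.0, 0.001, 0.001, 0.0, 0.001], 'tau': [0.0, -37.232, 25.241, 0.017, 0.0, -0.0], 'eef_pos': [0.169, 0.47, 0.23], 'tool_rot': [0.172, 0.985, -0.001, -0.0], 'ft_force': [-0.305, -0.587, -0.167], 'ft_torque': [0.043, 0.022, 0.058], 'grip_width': 0.085}
scene {'fovy': 47.845, 'cx': 334.5665, 'cy': 243.1995, 'pose': [[0.5915, 0.4844, -0.6445, 1.4974], [0.8063, -0.3542, 0.4738, -0.6822], [0.0012, -0.7999, -0.6001, 0.9373], [0.0, 0.0, 0.0, 1.0]]}
top {'fovy': 50.0129, 'cx': 319.7731, 'cy': 234.8134, 'pose': [[-0.0047, -0.9948, 0.1019, 0.4324], [-0.9998, 0.0065, 0.0176, -0.0017], [-0.0182, -0.1018, -0.9946, 1.2965], [0.0, 0.0, 0.0, 1.0]]}
wrist {'fovy': 70.5315, 'cx': 318.2311, 'cy': 240.169, 'T_tool_cam': [[-0.0008, -0.9456, -0.3253, 0.0833], [1.0, -0.0008, -0.0001, 0.0015], [-0.0002, -0.3253, 0.9456, -0.1428], [0.0, 0.0, 0.0, 1.0]]}
scene strip 0.95 [373. 331.] 1833
scene strip 0.86 [403. 222.] 1008
scene strip 0.76 [430. 302.] 1136
scene straightedge 0.71 [215. 284.] 603
scene board 0.66 [341. 259.] 4442
scene tile 0.72 [348. 268.] 2216
scene tile 0.41 [150. 346.] 1344
scene tile 0.2 [344. 259.] 4392
top strip 0.96 [285. 132.] 1604
top strip 0.78 [214. 244.] 1501
top strip 0.72 [357. 130.] 1467
top straightedge 0.96 [451. 276.] 999
top straightedge 0.18 [198. 365.] 932
top board 0.97 [319. 231.] 7569
top tile 0.73 [323. 205.] 3594
```

View pics/t0.png

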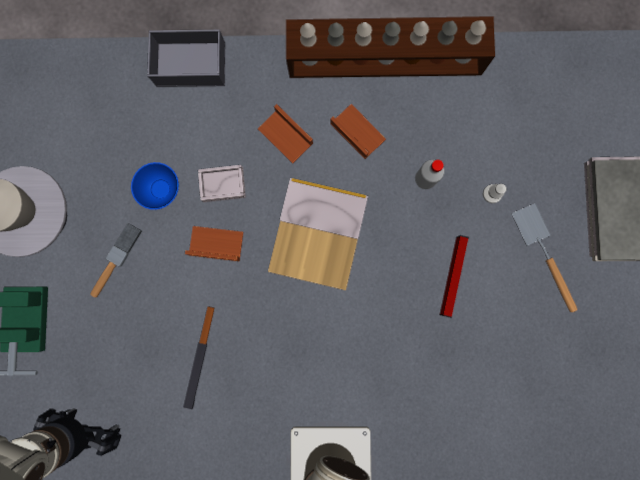

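View pics/s0.png

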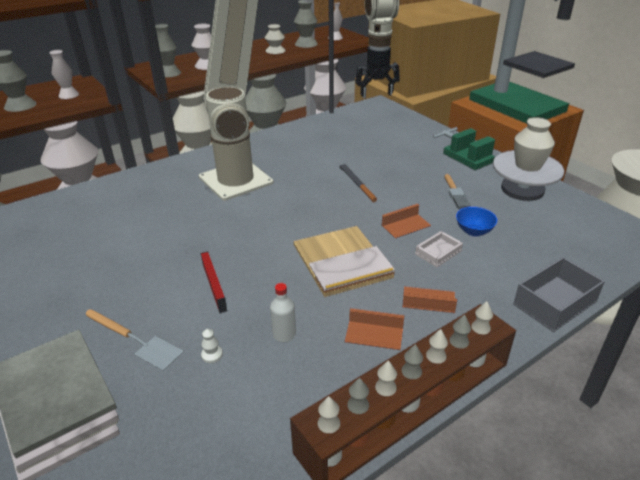

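Top view: the strip look-alikes are at (285,132), (357,130) and (214,244). The last is nearest the base, so it is the one I want; it lies left of the board. The bar is at (451,276), right of the board (319,231), with glue at (432,170). There is no other red bar. I'll fit poses by silhouette.

```bash
cat > h.py <<'E'
import numpy as np, cv2
from scipy.spatial.transform import Rotation as R
from scipy.optimize import minimize
from workcell import *
def box(x0,x1,y0,y1,z0,z1): return np.array([[x,y,z] for x in(x0,x1) for y in(y0,y1) for z in(z0,z1)],float)/1e3
MODEL={"straightedge":[box(-100,100,-10,10,0,45)],
 "strip":[box(-6,70,-65,65,0,5),box(-5,5,-65,65,0,40)],
 "board":[box(-120,120,-100,100,0,15),box(10,120,-100,100,23,31),box(55,120,-100,100,15,23)]}
def tool():
    o=get_obs(); T=np.eye(4); T[:3,:3]=R.from_quat(o["tool_rot"]).as_matrix(); T[:3,3]=o["eef_pos"]; return T
def cam(name):
    m=camera_model(name); f=240/np.tan(np.radians(m["fovy"])/2)
    P=tool()@np.array(m["T_tool_cam"]) if name=="wrist" else np.array(m["pose"])
    return f,m["cx"],m["cy"],np.linalg.inv(P)
def proj(c,p):
    q=p@c[3][:3,:3].T+c[3][:3,3]; return np.c_[c[0]*q[:,0]/q[:,2]+c[1],c[0]*q[:,1]/q[:,2]+c[2]]
def world(p,pose):
    x,y,yaw,z=pose; return R.from_euler("z",yaw).apply(p)+[x,y,z]
def render(c,name,pose,s=2):
    im=np.zeros((480*s,640*s),np.uint8)
    for b in MODEL[name]:
        h=cv2.convexHull(((proj(c,world(b,pose))+.5)*s-.5).astype(np.float32))
        cv2.fillConvexPoly(im,np.round(h*16).astype(np.int32),1,cv2.LINE_8,4)
    return im
def fit(views,name,p0,freez=False,s=2):
    big=[(c,cv2.resize(m.astype(np.uint8),None,fx=s,fy=s,interpolation=cv2.INTER_NEAREST)) for c,m in views]
    def cost(v):
        pose=[v[0],v[1],v[2],v[3] if freez else p0[3]]; t=0
        for c,m in big:
            r=render(c,name,pose,s); t+=1-(r&m).sum()/max(1,(r|m).sum())
        return t
    v0=np.array(p0[:4 if freez else 3]); st=[.02,.02,.15,.02]
    for k in range(3):
        sim=np.vstack([v0]+[v0+np.eye(len(v0))[i]*st[i]/3**k for i in range(len(v0))])
        r=minimize(cost,v0,method="Nelder-Mead",options=dict(initial_simplex=sim,xatol=1e-4,fatol=1e-5)); v0=r.x
    return np.r_[r.x,p0[3:]][:4],r.fun/len(views)
def ground(c,px,z=0):
    P=np.linalg.inv(c[3]); d=P[:3,:3]@[(px[0]-c[1])/c[0],(px[1]-c[2])/c[0],1]; o=P[:3,3]; return o+d*(z-o[2])/d[2]
def getmask(name,camn,near):
    c=cam(camn); ms=[d for d in masks_of(name,camn) if d["conf"]>.1]
    ms.sort(key=lambda d:np.linalg.norm(ground(c,d["at"],.02)[:2]-near)); 
    return ms[0]["pixels"] if ms else None
E
cat > fit0.py <<'E'
from h import *
ct,cs=cam("top"),cam("scene"); camera("top");camera("scene")
near={"straightedge":ground(ct,(451,276),.02)[:2],"strip":ground(ct,(214,244),.01)[:2],"board":ground(ct,(319,231),.02)[:2]}
y0={"straightedge":-.15,"strip":-.05,"board":-.2}
for n in near:
    mt=getmask(n,"top",near[n]);ms=getmask(n,"scene",near[n])
    if n=="board":
        mt=mt|getmask("tile","top",near[n]);ms=ms|getmask("tile","scene",near[n])
    p0=[*near[n],y0[n],0.]
    print(n,np.round(near[n],3))
    for lab,v in(("top",[(ct,mt)]),("scene",[(cs,ms)]),("both",[(ct,mt),(cs,ms)])):
        p,e=fit(v,n,p0); print(lab,np.round(p,4),round(e,3))
    p,e=fit(v,n,p0,True); print("freez",np.round(p,4),round(e,3))
E
python3 fit0.py
```

```text
straightedge [ 0.459 -0.302]
top [ 0.4592 -0.3064 -0.2402  0.    ] 0.058
scene [ 0.4606 -0.308  -0.2439  0.    ] 0.132
both [ 0.4591 -0.3069 -0.2472  0.    ] 0.102
freez [ 0.4587 -0.3072 -0.2422 -0.0035] 0.096
strip [0.543 0.288]
top [ 0.5147  0.2899 -0.1199  0.    ] 0.064
scene [ 0.5136  0.2869 -0.1084  0.    ] 0.055
both [ 0.5142  0.2878 -0.1128  0.    ] 0.065
freez [ 0.5139  0.2893 -0.1241 -0.0007] 0.065
board [0.573 0.023]
top [ 0.5677  0.0274 -0.2362  0.    ] 0.015
scene [ 0.5675  0.025  -0.2463  0.    ] 0.03
both [ 0.5677  0.0262 -0.2358  0.    ] 0.027
freez [ 0.5673  0.0266 -0.238  -0.0012] 0.025
```

jog_arm(deltas=[[[0, 0, 0, 0, 0, -6, 85], [-28, -41, 0, 0, 0, 0, 85], [-28, -41, 0, 0, 0, 0, 85], [-28, -41, 0, 0, 0, 0, 85], [-28, -41, 0, 0, 0, 0, 85]]])

```text
clock: 1.5
eef_pos: [0.2406, 0.2862, 0.2295]
tool_rot: [0.112, 0.994, 0.001, 0.0]
ft_force: [1.0, 0.6, 0.6]
grip_width: 0.0849
```

jog_arm(deltas=[[[-28, -41, 0, 0, 0, 0, 85], [-28, -41, 0, 0, 0, 0, 85], [-28, -41, 0, 0, 0, 0, 85], [-28, -41, 0, 0, 0, 0, 85], [-28, -41, 0, 0, 0, 0, 85]]])

```text
clock: 2.0
eef_pos: [0.3309, 0.0527, 0.2307]
tool_rot: [0.11, 0.994, 0.002, 0.004]
ft_force: [1.4, 0.5, -0.6]
grip_width: 0.0849
```

jog_arm(deltas=[[[-28, -41, 0, 0, 0, 0, 85], [-28, -41, 0, 0, 0, 0, 85], [-28, -41, 0, 0, 0, 0, 85], [-28, -41, 0, 0, 0, 0, 60], [-28, -41, 0, 0, 0, 0, 60]]])

```text
clock: 2.5
eef_pos: [0.4212, -0.1808, 0.2328]
tool_rot: [0.112, 0.994, 0.003, 0.007]
ft_force: [1.3, 0.1, 0.9]
grip_width: 0.0602
```

```bash
cat >> h.py <<'E'
def target(x,y,z,a):
    T=np.eye(4); T[:3,:3]=np.c_[[-np.sin(a),np.cos(a),0],[np.cos(a),np.sin(a),0],[0,0,-1]]; T[:3,3]=x,y,z; return T
def go(x,y,z,a):
    "tool-frame shift in mm after the turn, and turn in deg about the tool's axes"
    T=tool(); G=target(x,y,z,a); D=T[:3,:3].T@G[:3,:3]
    print("shift(now)",np.round(T[:3,:3].T@(G[:3,3]-T[:3,3])*1e3,1),"shift(after turn)",np.round(G[:3,:3].T@(G[:3,3]-T[:3,3])*1e3,1),"turn",np.round(np.degrees(R.from_matrix(D).as_rotvec()),1))
E
python3 -c "
from h import *
go(.459,-.307,.2,1.5708-.244)"
```

```text
shift(now) [ -64.3 -114.9   32.8] shift(after turn) [ -67.1 -113.3   32.8] turn [0.4 0.8 1.2]
```

jog_arm(deltas=[[[-22, -38, 11, 0.4, 0.8, 1.2, 60], [-22, -38, 11, 0, 0, 0, 60], [-23, -38, 11, 0, 0, 0, 60], [0, 0, 0, 0, 0, 0, 60]]])

```text
clock: 2.9
eef_pos: [0.4622, -0.3193, 0.1977]
tool_rot: [0.126, 0.992, -0.001, 0.001]
ft_force: [-0.9, 1.3, -0.2]
grip_width: 0.06
```

```bash
cat > look.py <<'E'
import sys
from h import *
n=sys.argv[1]; p0=list(map(float,sys.argv[2:6])); names=n.split(",")
c=cam("wrist"); im=camera("wrist"); cv2.imwrite(f"pics/{sys.argv[6]}.png",im[:,:,::-1])
m=getmask(n,"wrist",np.array(p0[:2]))
if n=="board": m=m|getmask("tile","wrist",np.array(p0[:2]))
print(m.sum()); views=[(c,m)]
for fz in(False,True):
    p,e=fit(views,n,p0,fz); print(np.round(p,4),round(e,3))
np.savez(f"v_{sys.argv[6]}.npz",m=m,f=c[0],cx=c[1],cy=c[2],P=c[3])
r=render(c,n,p if 0 else fit(views,n,p0)[0],1); cs,_=cv2.findContours(r,cv2.RETR_EXTERNAL,2); cv2.drawContours(im,cs,-1,(0,255,0),1); cv2.imwrite(f"pics/{sys.argv[6]}_o.png",im[:,:,::-1])
print(tool()[:3,3])
E
python3 look.py straightedge .459 -.307 -.244 0 w1; python3 -c "
from h import *
go(.459,-.307,.2,1.5708-.244)"
```

```text
5068
[ 0.4598 -0.305  -0.2419  0.    ] 0.034
[ 0.46   -0.3052 -0.2444  0.0013] 0.035
[ 0.46154484 -0.31560884  0.19971057]
shift(now) [ 4.6  7.7 -0.3] shift(after turn) [ 4.5  7.7 -0.3] turn [ 0.   0.2 -0.3]
```

View pics/w1_o.png

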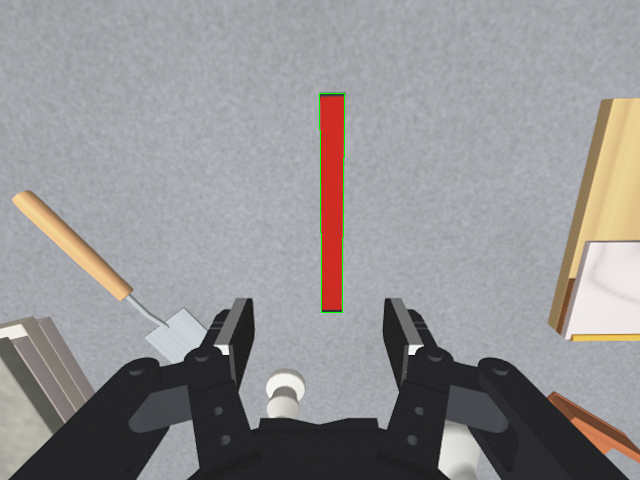

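```bash
python3 look.py straightedge .459 -.307 -.244 0 w2; python3 -c "
from h import *
go(.4595,-.306,.03,1.5708-.243)"
```

```text
4860
[ 0.4602 -0.3051 -0.2433  0.    ] 0.028
[ 0.4601 -0.305  -0.2427 -0.0011] 0.028
[ 0.46183087 -0.31409878  0.20128344]
shift(now) [  5.2   7.3 171.3] shift(after turn) [  4.2   7.3 171.3] turn [-0.   0.3 -0.2]
```

jog_arm(deltas=[[[4, 7, 45, 0, 0.3, -0.2, 60], [0, 0, 45, 0, 0, 0, 60], [0, 0, 45, 0, 0, 0, 60], [0, 0, 25, 0, 0, 0, 60], [0, 0, 10, 0, 0, 0, 60]]])

```text
clock: 3.6
eef_pos: [0.4661, -0.3022, 0.0374]
tool_rot: [0.116, 0.993, -0.004, 0.009]
ft_force: [-1.0, -0.0, 0.4]
grip_width: 0.0597
```

```bash
python3 -c "
from h import *
go(.4600,-.3055,.021,1.5708-.243)"
```

```text
shift(now) [ 5.5 -4.5 16.3] shift(after turn) [ 5.2 -4.7 16.4] turn [-0.3  1.1  0.6]
```

jog_arm(deltas=[[[5, -5, 13, -0.3, 1.1, 0.6, 60], [0, 0, 4, 0, 0, 0, 60], [0, 0, 0, 0, 0, 0, 5], [0, 0, 0, 0, 0, 0, 5], [0, 0, 0, 0, 0, 0, 5]]])

```text
clock: 4.1
eef_pos: [0.4627, -0.3062, 0.0244]
tool_rot: [0.12, 0.993, -0.002, 0.002]
ft_force: [1.6, -1.6, -3.9]
grip_width: 0.0189
```

jog_arm(deltas=[[[0, 0, 0, 0, 0, 0, 5], [0, 0, 0, 0, 0, 0, 5], [0, 0, 0, 0, 0, 0, 5]]])

```text
clock: 4.4
eef_pos: [0.4622, -0.306, 0.0243]
tool_rot: [0.121, 0.993, -0.002, 0.002]
ft_force: [-0.2, -0.2, -3.0]
grip_width: 0.019
```

```bash
python3 -c "
from h import *
go(.4600,-.3055,.021,1.5708-.243);go(.4600,-.3055,.15,1.5708-.243);go(.53,.17,.15,1.5708-.237)"
```

```text
shift(now) [ 2.3 -0.   3.3] shift(after turn) [ 2.3 -0.   3.3] turn [-0.2  0.3  0.1]
shift(now) [   1.7   -0.4 -125.7] shift(after turn) [   2.3   -0.  -125.7] turn [-0.2  0.3  0.1]
shift(now) [  47.6  478.  -127.2] shift(after turn) [  45.9  478.6 -125.7] turn [-0.2  0.3 -0.3]
```

jog_arm(deltas=[[[0, 0, -20, 0, 0, 0, 5], [0, 0, -40, 0, 0, 0, 5], [0, 0, -45, 0, 0, 0, 5], [0, 20, -10, 0, 0, 0, 5], [5, 48, 0, 0, 0, 0, 5]]])

```text
clock: 4.9
eef_pos: [0.4711, -0.2403, 0.1397]
tool_rot: [0.125, 0.992, -0.001, -0.001]
ft_force: [1.5, 1.2, -5.6]
grip_width: 0.0185
```

jog_arm(deltas=[[[4, 45, 0, 0, 0, 0, 5], [4, 45, 0, 0, 0, 0, 5], [4, 45, 0, 0, 0, 0, 5], [4, 45, 0, 0, 0, 0, 5], [4, 45, 0, 0, 0, 0, 5]]])

```text
clock: 5.4
eef_pos: [0.5073, -0.0106, 0.1398]
tool_rot: [0.128, 0.992, -0.0, -0.001]
ft_force: [1.1, -0.6, -5.4]
grip_width: 0.0188
```

jog_arm(deltas=[[[4, 45, 0, 0, 0, 0, 5], [4, 40, 0, 0, 0, 0, 5], [2, 25, 0, 0, 0, 0, 5], [0, 0, 0, 0, 0, 0, 5]]])

```text
clock: 5.8
eef_pos: [0.5244, 0.1092, 0.1382]
tool_rot: [0.123, 0.992, 0.001, -0.002]
ft_force: [-0.1, 0.2, -4.1]
grip_width: 0.019
```

```bash
python3 -c "
from h import *
print(get_obs()['ft_force'],get_obs()['eef_pos'])
go(.5457,.1603,.10,1.5708-.237)"
```

```text
[-0.0975929   0.17449414 -4.10841597] [0.52441224 0.10922642 0.13816491]
shift(now) [-8.3 54.7 38.2] shift(after turn) [-8.7 54.6 38.2] turn [ 0.1 -0.2 -0.6]
```

jog_arm(deltas=[[[-4, 27, 5, 0.1, -0.2, -0.6, 5], [-4, 27, 15, 0, 0, 0, 5], [0, 0, 20, 0, 0, 0, 5], [0, 0, 0, 0, 0, 0, 5]]])

```text
clock: 6.2
eef_pos: [0.544, 0.1604, 0.0956]
tool_rot: [0.118, 0.993, -0.002, -0.002]
ft_force: [-0.4, -1.5, -5.4]
grip_width: 0.0184
```

```bash
python3 -c "
from h import *
c=cam('wrist');im=camera('wrist');cc=tool()
for n,p,col in(('board',[.5677,.0264,-.237,0],(0,255,0)),('strip',[.514,.2885,-.118,0],(255,255,0))):
    for b in MODEL[n]:
        cv2.polylines(im,[cv2.convexHull(proj(c,world(b,p)).astype(np.float32)).astype(int)],True,col,1)
cv2.imwrite('pics/w3.png',im[:,:,::-1])
go(.5457,.1603,.028,1.5708-.237)"
```

```text
shift(now) [-0.6 -0.2 69.2] shift(after turn) [-0.6 -0.4 69.2] turn [-0.1 -0.   0. ]
```

View pics/w3.png

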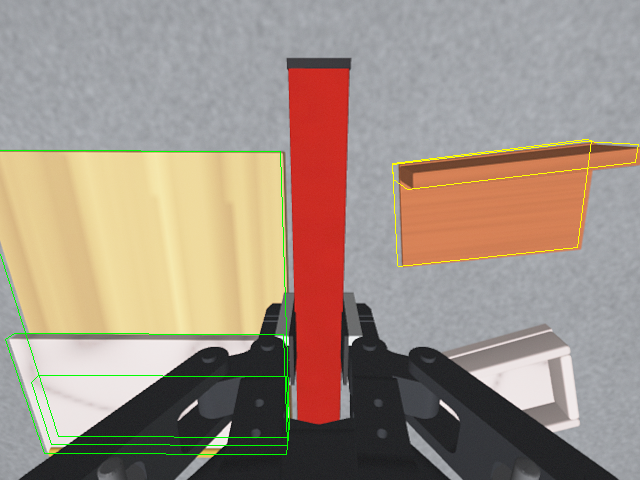

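Overlay: the board model lies on the board's edge (near left corner at px (284,152)), and the bar hangs straight at column 320. The strip is slightly right of its model and will be measured again. Now lowering the bar.

jog_arm(deltas=[[[0, 0, 35, 0, 0, 0, 5], [0, 0, 25, 0, 0, 0, 5], [0, 0, 7, 0, 0, 0, 5], [0, 0, 2, 0, 0, 0, 5], [0, 0, 0, 0, 0, 0, 5]]])

```text
clock: 6.75
eef_pos: [0.549, 0.1579, 0.0326]
tool_rot: [0.12, 0.993, 0.0, 0.003]
ft_force: [0.0, 0.4, -4.0]
grip_width: 0.0187
```

```bash
python3 -c "
from h import *
o=get_obs();print(o['eef_pos'],o['ft_force'])
go(.5457,.1603,.024,1.5708-.237)"
```

```text
[0.54903926 0.15794502 0.03263373] [ 0.0435828   0.41821965 -4.04707395]
shift(now) [3.9 1.5 8.6] shift(after turn) [3.8 1.5 8.6] turn [ 0.1  0.4 -0.2]
```

jog_arm(deltas=[[[4, 1, 4, 0.1, 0.4, -0.2, 5], [0, 0, 4, 0, 0, 0, 5], [0, 0, 1, 0, 0, 0, 5], [0, 0, 0, 0, 0, 0, 5]]])

```text
clock: 7.15
eef_pos: [0.5482, 0.1605, 0.0273]
tool_rot: [0.119, 0.993, 0.001, 0.003]
ft_force: [0.3, 1.0, -4.1]
grip_width: 0.0188
```

```bash
python3 -c "
from h import *
o=get_obs();print(o['eef_pos'],o['ft_force'])
go(.5457,.1603,.024,1.5708-.237)"
```

```text
[0.54816439 0.16053609 0.02729239] [ 0.32904476  1.01524478 -4.08271001]
shift(now) [ 2.4 -0.8  3.3] shift(after turn) [ 2.3 -0.8  3.3] turn [ 0.2  0.3 -0.1]
```

jog_arm(deltas=[[[2, -1, 3, 0.2, 0.3, -0.1, 5], [0, -4, 0, 0, 0, 0, 5], [0, -4, 0, 0, 0, 0, 5]]])

```text
clock: 7.45
eef_pos: [0.5446, 0.1527, 0.0247]
tool_rot: [0.117, 0.993, 0.0, 0.001]
ft_force: [1.5, 0.4, -5.0]
grip_width: 0.0187
```

jog_arm(deltas=[[[0, -2, 0, 0, 0, 0, 5], [0, -2, 0, 0, 0, 0, 5]]])

```text
clock: 7.65
eef_pos: [0.5433, 0.1478, 0.0246]
tool_rot: [0.117, 0.993, -0.0, 0.001]
ft_force: [0.7, 1.2, -5.5]
grip_width: 0.0189
```

```bash
python3 -c "
from h import *
o=get_obs();print(o['eef_pos'],o['ft_force'],o['ft_torque'])
b=world(np.zeros((1,3)),[.5677,.0264,-.237,0])[0]
print('tcp in board',R.from_euler('z',.237).apply(o['eef_pos']-b))
go(.5457,.1603,.024,1.5708-.237)"
```

```text
[0.54325327 0.14784792 0.02461885] [ 0.6643132   1.15900353 -5.48407934] [-0.00480854 -0.04873798  0.02091903]
tcp in board [-0.05227782  0.11231327  0.02461885]
shift(now) [ 0.5 12.7  0.6] shift(after turn) [ 0.5 12.7  0.6] turn [-0.   0.1  0.1]
```

jog_arm(deltas=[[[0, -1.5, 0.5, 0, 0, 0, 5], [0, -1.5, 0.5, 0, 0, 0, 5]]])

```text
clock: 7.85
eef_pos: [0.5431, 0.1469, 0.0245]
tool_rot: [0.117, 0.993, 0.003, 0.001]
ft_force: [-1.3, 6.0, -0.9]
grip_width: 0.0187
```

jog_arm(deltas=[[[0, -1.5, 0.5, 0, 0, 0, 5], [0, 0, 0, 0, 0, 0, 5]]])

```text
clock: 8.05
eef_pos: [0.5432, 0.1471, 0.0246]
tool_rot: [0.117, 0.993, 0.005, 0.001]
ft_force: [0.5, 0.7, -5.1]
grip_width: 0.0185
```

jog_arm(deltas=[[[0, -2, 0.5, 0, 0, 0, 5], [0, 0, 0, 0, 0, 0, 5]]])

```text
clock: 8.25
eef_pos: [0.5431, 0.147, 0.0246]
tool_rot: [0.117, 0.993, 0.007, 0.001]
ft_force: [-0.5, 1.2, -4.9]
grip_width: 0.0188
```

```bash
python3 -c "
from h import *
print(get_obs()['ft_force'])
go(.5431,.147,.0235,1.5708-.237)"
```

```text
[-0.50747008  1.21074803 -4.93150204]
shift(now) [ 0.  -0.   1.1] shift(after turn) [ 0.  -0.   1.1] turn [0.8 0.1 0.2]
```

jog_arm(deltas=[[[0, 1, 2, 0.8, 0.1, 0.2, 5], [0, 0, 0, 0, 0, 0, 5]]])

```text
clock: 8.45
eef_pos: [0.5435, 0.147, 0.0247]
tool_rot: [0.119, 0.993, -0.002, 0.0]
ft_force: [0.7, 3.0, -6.9]
grip_width: 0.0186
```

jog_arm(deltas=[[[0, 0, 2, 0, 0, 0, 5], [0, 0, 1, 0, 0, 0, 5]]])

```text
clock: 8.65
eef_pos: [0.5438, 0.147, 0.0243]
tool_rot: [0.119, 0.993, -0.002, 0.001]
ft_force: [-3.4, 1.3, 2.9]
grip_width: 0.0186
```

```bash
python3 -c "
from h import *
print(get_obs()['ft_force'])
go(.5431,.147,.0235,1.5708-.237)"
```

```text
[-3.40902169  1.26372035  2.89310184]
shift(now) [ 0.7 -0.1  0.8] shift(after turn) [ 0.7 -0.1  0.8] turn [-0.2  0.1 -0.1]
```

jog_arm(deltas=[[[0, -2, 0.5, 0, 0, 0, 5], [0, -3, 0, 0, 0, 0, 5], [0, -3, 0, 0, 0, 0, 40]]])

```text
clock: 8.95
eef_pos: [0.5437, 0.1437, 0.0245]
tool_rot: [0.117, 0.993, 0.003, 0.002]
ft_force: [-0.2, -0.6, -0.3]
grip_width: 0.0319
```

jog_arm(deltas=[[[0, 0, 0, 0, 0, 0, 40], [0, 0, -10, 0, 0, 0, 40], [0, 0, -40, 0, 0, 0, 40], [0, 0, -45, 0, 0, 0, 40], [0, 0, -45, 0, 0, 0, 40]]])

```text
clock: 9.45
eef_pos: [0.5385, 0.1383, 0.1626]
tool_rot: [0.119, 0.993, -0.003, -0.004]
ft_force: [1.2, 0.8, 0.7]
grip_width: 0.0397
```

jog_arm(deltas=[[[15, 0, -45, 0, 0, 0, 60], [15, 0, -30, 0, 0, 0, 60], [0, 0, 0, 0, 0, 0, 60], [0, 0, 0, 0, 0, 0, 60]]])

```text
clock: 9.85
eef_pos: [0.5136, 0.1445, 0.2526]
tool_rot: [0.12, 0.993, -0.001, 0.006]
ft_force: [-0.8, 0.3, -0.8]
grip_width: 0.0601
```

```bash
cat > chk.py <<'E'
import sys
from h import *
tag=sys.argv[1]
print(get_obs()['ft_force'],tool()[:3,3])
P={"board":[.5677,.0264,-.237,0],"straightedge":[.54,.1463,-.237,0],"strip":[.5142,.2885,-.118,0]}
c=cam('wrist');im=camera('wrist');ov=im.copy()
for n in P:
    m=getmask(n,"wrist",np.array(P[n][:2]))
    if m is None: print(n,None);continue
    if n=="board":
        t=getmask("tile","wrist",np.array(P[n][:2])); m=m|t if t is not None else m
    p,e=fit([(c,m)],n,P[n]); print(n,np.round(p,4),round(e,3))
    cs,_=cv2.findContours(render(c,n,p,1),cv2.RETR_EXTERNAL,2); cv2.drawContours(ov,cs,-1,(0,255,0),1)
    if n=="board": b=p
    if e<.15: q=R.from_euler('z',-b[2]).apply([p[0]-b[0],p[1]-b[1],0])*1e3; print('  in board',np.round(q,1),'yaw deg',round(np.degrees(p[2]-b[2]),2))
cv2.imwrite(f'pics/{tag}.png',ov[:,:,::-1]);cv2.imwrite(f'pics/{tag}_r.png',im[:,:,::-1])
E
python3 chk.py w4
```

```text
[-0.77679632  0.25731926 -0.7595817 ] [0.51361253 0.1445059  0.25261825]
board [ 0.5685  0.029  -0.2421  0.    ] 0.08
  in board [0. 0. 0.] yaw deg 0.0
straightedge [ 0.542   0.1489 -0.2379  0.    ] 0.054
  in board [-54.5 110.    0. ] yaw deg 0.24
strip [ 0.5157  0.2914 -0.1251  0.    ] 0.022
  in board [-114.2  242.1    0. ] yaw deg 6.7
```

View pics/w4.png

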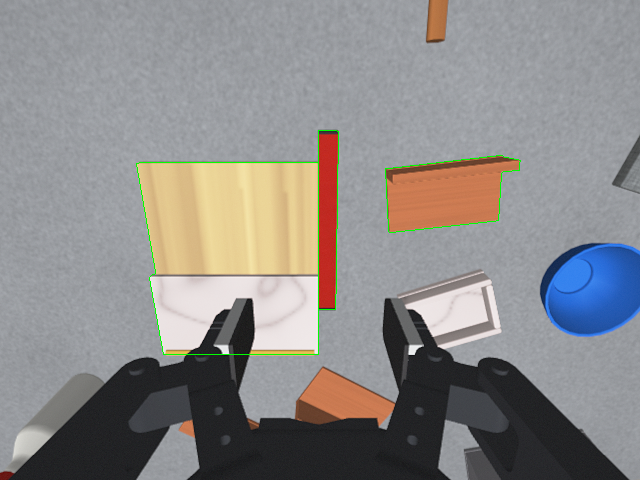

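The bar is flush: board frame (−54.5, 110.0) mm, 0.24° off, released. The strip is confirmed at px (445,190), the one nearest the base. Next I turn the jaws and go to the strip.

jog_arm(deltas=[[[0, 30, 0, 0, 0, 8.4, 60], [0, 30, 0, 0, 0, 8.4, 60], [0, 30, 0, 0, 0, 8.4, 60], [0, 20, 0, 0, 0, 8.4, 60], [0, 0, 0, 0, 0, 8.4, 60]]])

```text
clock: 10.6
eef_pos: [0.5592, 0.2432, 0.2403]
tool_rot: [0.476, 0.88, -0.007, -0.001]
ft_force: [-0.1, -0.3, -0.5]
grip_width: 0.0597
```

jog_arm(deltas=[[[0, 0, 0, 0, 0, 8.4, 60], [0, 0, 0, 0, 0, 8.4, 60], [0, 0, 0, 0, 0, 8.4, 60], [0, 0, 0, 0, 0, 8.4, 60], [0, 0, 0, 0, 0, 0, 60]]])

```text
clock: 11.1
eef_pos: [0.5576, 0.2428, 0.229]
tool_rot: [0.715, 0.699, -0.016, -0.002]
ft_force: [-0.6, -0.1, -0.5]
grip_width: 0.0597
```

```bash
python3 -c "
from h import *
print(get_obs()['joint_pos'])
go(.5155,.290,.12,-.125)"
```

```text
[ 0.41423103  0.48828541  0.35868882  1.47187677 -0.00720433  2.00782725]
shift(now) [ 48.4 -40.5 109.1] shift(after turn) [ 41.6 -47.7 109. ] turn [-1.4  1.2  5.9]
```

jog_arm(deltas=[[[0, 0, 0, -1.4, 1.2, 5.9, 60], [21, -24, 25, 0, 0, 0, 60], [21, -24, 35, 0, 0, 0, 60], [0, 0, 45, 0, 0, 0, 60], [0, 0, 0, 0, 0, 0, 60]]])

```text
clock: 11.6
eef_pos: [0.5139, 0.29, 0.1167]
tool_rot: [0.747, 0.665, -0.002, -0.0]
ft_force: [-0.7, -0.9, -0.7]
grip_width: 0.0601
```

```bash
python3 look.py strip .5155 .291 -.122 0 w5; python3 -c "
from h import *
go(.5155,.290,.03,-.125)"
```

```text
15188
[ 0.5153  0.2909 -0.1237  0.    ] 0.036
[ 0.5154  0.2907 -0.1237 -0.0026] 0.024
[0.51860875 0.29207698 0.12335834]
shift(now) [-2.9 -3.5 93.3] shift(after turn) [-2.4 -2.8 93.4] turn [ 0.4 -0.3  0.4]
```

View pics/w5_o.png

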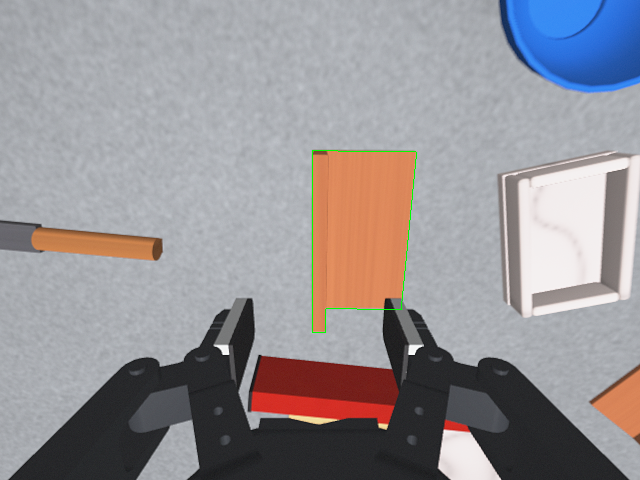

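jog_arm(deltas=[[[-2, -3, 45, 0.4, -0.3, 0.4, 50], [0, 0, 40, 0, 0, 0, 50], [0, 0, 5, 0, 0, 0, 50], [0, 0, 0, 0, 0, 0, 50]]])

```text
clock: 12.1
eef_pos: [0.5277, 0.2945, 0.0444]
tool_rot: [0.75, 0.662, 0.011, 0.003]
ft_force: [-0.0, 0.3, 0.3]
grip_width: 0.05
```

```bash
python3 -c "
from h import *
go(.5154,.2905,.014,-.124)"
```

```text
shift(now) [ -5.9 -12.2  30.1] shift(after turn) [ -5.5 -11.7  30.4] turn [ 1.1 -0.7 -0. ]
```

jog_arm(deltas=[[[-5, -12, 5, 1.1, -0.7, 0, 50], [0, 0, 0, 0, 0, 0, 50], [0, 0, 10, 0, 0, 0, 50], [0, 0, 0, 0, 0, 0, 50]]])

```text
clock: 12.5
eef_pos: [0.5198, 0.2931, 0.0367]
tool_rot: [0.75, 0.662, 0.006, 0.001]
ft_force: [0.9, -0.1, -0.4]
grip_width: 0.05
```

```bash
python3 -c "
from h import *
go(.5154,.2905,.014,-.124)"
```

```text
shift(now) [-3.3 -4.3 22.6] shift(after turn) [-3.2 -4.1 22.7] turn [ 0.5 -0.4 -0.1]
```

jog_arm(deltas=[[[-3, -4, 14, 0.5, -0.4, 0, 50], [-1, -2, 8, 0.3, 0, 0, 50], [0, 0, 3, 0, 0, 0, 50], [0, 0, 0, 0, 0, 0, 50]]])

```text
clock: 12.9
eef_pos: [0.513, 0.2899, 0.0097]
tool_rot: [0.75, 0.662, -0.002, -0.002]
ft_force: [-0.2, -0.1, -0.8]
grip_width: 0.0503
```

```bash
python3 -c "
from h import *
go(.5154,.2905,.014,-.124)"
```

```text
shift(now) [ 0.9  2.3 -4.3] shift(after turn) [ 0.9  2.3 -4.3] turn [-0.3 -0.  -0. ]
```

jog_arm(deltas=[[[1, 2, -4, -0.3, 0, 0, 40], [0, 0, 0, 0, 0, 0, 2], [0, 0, 0, 0, 0, 0, 2], [0, 0, 0, 0, 0, 0, 2], [0, 0, 0, 0, 0, 0, 2]]])

```text
clock: 13.4
eef_pos: [0.5153, 0.2908, 0.014]
tool_rot: [0.75, 0.662, -0.0, -0.0]
ft_force: [0.1, -1.0, -2.2]
grip_width: 0.0087
```

jog_arm(deltas=[[[0, 0, 0, 0, 0, 0, 2], [0, 0, 0, 0, 0, 0, 2]]])

```text
clock: 13.6
eef_pos: [0.5153, 0.2908, 0.014]
tool_rot: [0.75, 0.662, 0.0, -0.0]
ft_force: [-0.1, 0.4, -0.4]
grip_width: 0.009
```

```bash
python3 -c "
from h import *
o=get_obs();print(o['eef_pos'],o['ft_force'],o['grip_width'])
c=cam('wrist');im=camera('wrist');m=getmask('strip','wrist',np.array([.515,.29]))
cv2.imwrite('pics/w6.png',im[:,:,::-1]);print(m.sum())
go(.5154,.2905,.0144,-.124)"
```

```text
[0.51533111 0.29079091 0.01396998] [-0.14213244  0.38544482 -0.41880896] 0.008976018456753951
28467
shift(now) [-0.3  0.2 -0.5] shift(after turn) [-0.3  0.2 -0.5] turn [-0. -0. -0.]
```

jog_arm(deltas=[[[0, 0, -20, 0, 0, 0, 2], [0, 0, -40, 0, 0, 0, 2], [0, 0, -40, 0, 0, 0, 2], [0, 0, 0, 0, 0, 6.6, 2], [0, 0, 0, 0, 0, 0, 2]]])

```text
clock: 14.2
eef_pos: [0.512, 0.2889, 0.1131]
tool_rot: [0.788, 0.616, -0.005, -0.001]
ft_force: [-0.1, -0.8, -4.8]
grip_width: 0.009
```

```bash
cat >> h.py <<'E'
B=[.568,.0276,-.239]
def gob(x,y,z):
    "go to board x,y in mm, TCP z in mm"
    o=get_obs(); c=R.from_euler('z',-B[2]).apply(o["eef_pos"]-np.array([B[0],B[1],0]))*1e3
    print("tcp in board",np.round(c,1),"F",np.round(R.from_euler('z',-B[2]).apply(o["ft_force"]),1),"grip",round(o["grip_width"]*1e3,1))
    w=R.from_euler('z',B[2]).apply([x/1e3,y/1e3,0])+[B[0],B[1],z/1e3]; go(*w,B[2])
E
python3 -c "
from h import *
gob(-78,28,120)"
```

```text
tcp in board [-116.3  240.6  113.1] F [ 0.1 -0.8 -4.8] grip 9.0
shift(now) [-212.5   39.1   -5.8] shift(after turn) [-212.6   38.3   -6.9] turn [-0.5  0.4 -0.2]
```

jog_arm(deltas=[[[-40, 8, 0, -0.5, 0.4, -0.2, 2], [-43, 8, 0, 0, 0, 0, 2], [-43, 8, 0, 0, 0, 0, 2], [-43, 8, 0, 0, 0, 0, 2], [-20, 4, 0, 0, 0, 0, 2]]])

```text
clock: 14.7
eef_pos: [0.5004, 0.0944, 0.1084]
tool_rot: [0.78, 0.626, -0.002, -0.002]
ft_force: [0.3, -0.5, -3.3]
grip_width: 0.0087
```

jog_arm(deltas=[[[0, 0, 0, 0, 0, 0, 2], [0, 0, 0, 0, 0, 0, 2]]])

```text
clock: 14.9
eef_pos: [0.4984, 0.0911, 0.1066]
tool_rot: [0.78, 0.625, -0.004, -0.003]
ft_force: [-0.3, 1.2, -2.9]
grip_width: 0.0091
```

```bash
python3 -c "
from h import *
gob(-78,28,80)"
```

```text
tcp in board [-82.6  45.2 106.6] F [-0.5  1.1 -2.9] grip 9.1
shift(now) [-17.2   4.5  26.6] shift(after turn) [-17.2   4.6  26.6] turn [-0.5  0.2  1.1]
```

jog_arm(deltas=[[[-17, 4, 5, -0.5, 0.2, 1.1, 2], [0, 0, 0, 0, 0, 0, 2], [0, 0, 18, 0, 0, 0, 2], [0, 0, 0, 0, 0, 0, 2]]])

```text
clock: 15.3
eef_pos: [0.4984, 0.0779, 0.0819]
tool_rot: [0.783, 0.621, 0.0, -0.002]
ft_force: [-0.9, 0.3, -3.2]
grip_width: 0.0085
```

```bash
cat > side.py <<'E'
import sys
from h import *
c=cam('wrist');im=camera('wrist')
cv2.imwrite(f'pics/{sys.argv[1]}.png',im[:,:,::-1])
E
python3 side.py w7; python3 -c "
from h import *
gob(-78,28,45)"
```

```text
tcp in board [-78.1  33.1  83.4] F [ 0.4  0.3 -2.2] grip 8.8
shift(now) [-5.3  0.1 38.3] shift(after turn) [-5.1  0.1 38.4] turn [ 0.  -0.2  0.5]
```

View pics/w7.png

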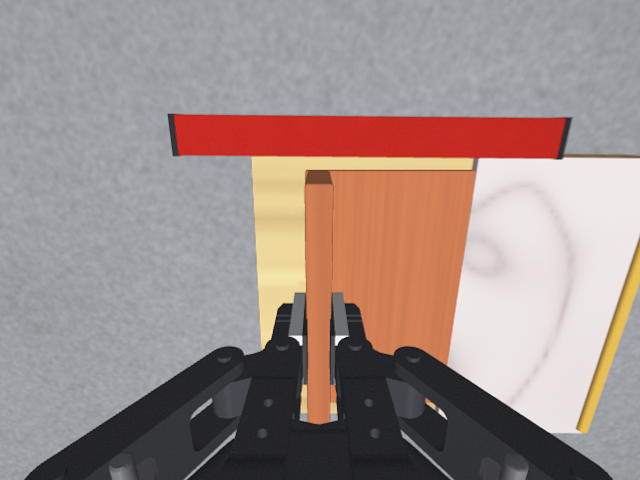

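jog_arm(deltas=[[[-5, 0, 15, 0, -0.2, 0.5, 2], [0, 0, 15, 0, 0, 0, 2], [0, 0, 8, 0, 0, 0, 2], [0, 0, 0, 0, 0, 0, 2]]])

```text
clock: 15.75
eef_pos: [0.5023, 0.0779, 0.0476]
tool_rot: [0.784, 0.621, 0.004, 0.001]
ft_force: [-0.1, -0.1, -3.1]
grip_width: 0.0088
```

```bash
python3 -c "
from h import *
gob(-78,30,29)"
```

```text
tcp in board [-75.7  33.3  47.6] F [-0.  -0.2 -3.1] grip 8.8
shift(now) [-3.4 -2.4 18.6] shift(after turn) [-3.3 -2.3 18.6] turn [ 0.3 -0.2  0.4]
```

jog_arm(deltas=[[[-5, -3, 6, 0.3, -0.2, 0.4, 2], [0, -1, 6, 0, 0, 0, 2], [0, 0, 2, 0, 0, 0, 2], [0, 0, 0, 0, 0, 0, 2]]])

```text
clock: 16.15
eef_pos: [0.4985, 0.0747, 0.0345]
tool_rot: [0.786, 0.618, 0.002, 0.001]
ft_force: [0.3, -0.4, -3.6]
grip_width: 0.0088
```

```bash
python3 -c "
from h import *
gob(-78,30,29)"
```

```text
tcp in board [-78.6  29.3  34.5] F [ 0.4 -0.3 -3.6] grip 8.8
shift(now) [0.7 0.6 5.5] shift(after turn) [0.7 0.6 5.5] turn [ 0.2 -0.1  0.1]
```

jog_arm(deltas=[[[0, 0, 3, 0.2, 0, 0, 2], [0, 0, 2, 0, 0, 0, 2], [0, 0, 1, 0, 0, 0, 2]]])

```text
clock: 16.45
eef_pos: [0.4993, 0.0747, 0.0289]
tool_rot: [0.786, 0.618, 0.001, -0.0]
ft_force: [-4.3, -0.7, 7.8]
grip_width: 0.0089
```

jog_arm(deltas=[[[0, 0, 1, 0, 0, 0, 2], [0, 0, 1, 0, 0, 0, 2]]])

```text
clock: 16.65
eef_pos: [0.4993, 0.0747, 0.0289]
tool_rot: [0.786, 0.618, 0.002, -0.0]
ft_force: [-4.0, -0.3, 5.7]
grip_width: 0.0089
```

```bash
python3 side.py w8; python3 -c "
from h import *
gob(-78,30,29)"
```

```text
tcp in board [-77.9  29.5  28.9] F [-2.2 -1.4  5.9] grip 9.0
shift(now) [ 0.5 -0.1 -0.1] shift(after turn) [ 0.5 -0.1 -0.1] turn [ 0.1 -0.2  0.1]
```

View pics/w8.png

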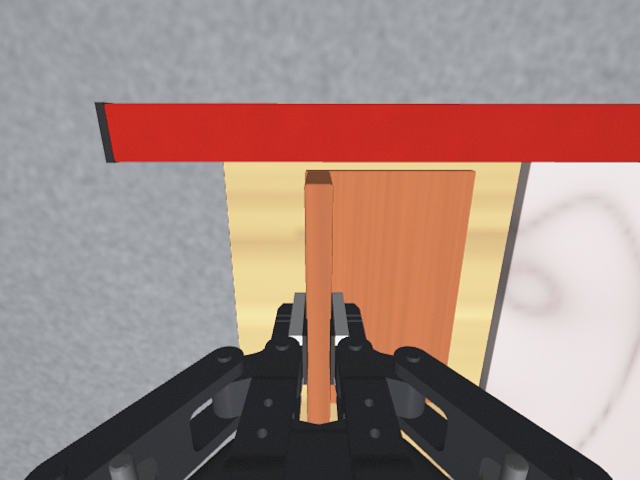

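```bash
python3 -c "
from h import *
c=cam('wrist')
b=lambda x,y,z: world(np.array([[x,y,z]])/1e3,[*B,0])
for n,p in dict(bar_in_top=(-40,100,45),bar_in_z20=(-40,100,20),bar_out_top=(-40,120,45),end94=(-40,94.5,20),ribtop=(-78,94.5,55),ribx0=(-83,94.5,55),front=(-8,94.5,20),tile=(10,94.5,31),boardcorner=(-120,97,15)).items(): print(n,np.round(proj(c,b(*p))[0],1))
im=cv2.imread('pics/w8.png'); hsv=cv2.cvtColor(im,cv2.COLOR_BGR2HSV)
for col in(350,400,450): print(col,[(r,*map(int,im[r,col])) for r in range(100,106)][::2],[(r,*map(int,im[r,col])) for r in range(157,176)])
"
```

```text
bar_in_top [419.6 166.1]
bar_in_z20 [403.3 159.5]
bar_out_top [425.2 107.8]
end94 [402.3 172.2]
ribtop [316.2 185.6]
ribx0 [301.7 185.6]
front [474.6 172.2]
tile [529.9 175.8]
boardcorner [224.  165.1]
350 [(100, 165, 159, 157), (102, 168, 163, 155), (104, 18, 27, 176)] [(157, 33, 44, 200), (158, 35, 45, 201), (159, 37, 44, 201), (160, 29, 38, 201), (161, 56, 76, 196), (162, 116, 162, 204), (163, 154, 217, 237), (164, 152, 213, 235), (165, 154, 214, 236), (166, 152, 214, 236), (167, 155, 215, 237), (168, 155, 218, 239), (169, 133, 189, 223), (170, 52, 77, 133), (171, 80, 119, 196), (172, 83, 127, 212), (173, 88, 130, 215), (174, 86, 128, 213), (175, 88, 132, 215)]
400 [(100, 163, 158, 155), (102, 167, 161, 153), (104, 20, 28, 172)] [(157, 35, 42, 200), (158, 36, 44, 200), (159, 34, 43, 199), (160, 34, 41, 203), (161, 56, 77, 198), (162, 117, 161, 206), (163, 156, 218, 237), (164, 152, 213, 236), (165, 152, 214, 236), (166, 152, 214, 236), (167, 153, 214, 237), (168, 157, 218, 238), (169, 134, 189, 222), (170, 50, 76, 131), (171, 76, 115, 193), (172, 84, 126, 208), (173, 84, 127, 210), (174, 85, 127, 209), (175, 84, 126, 209)]
450 [(100, 169, 163, 161), (102, 170, 164, 158), (104, 21, 27, 160)] [(157, 33, 40, 197), (158, 34, 42, 198), (159, 36, 42, 199), (160, 31, 36, 200), (161, 55, 77, 197), (162, 118, 161, 207), (163, 154, 217, 236), (164, 153, 213, 235), (165, 153, 214, 235), (166, 152, 213, 236), (167, 153, 214, 236), (168, 157, 218, 238), (169, 133, 187, 221), (170, 50, 74, 129), (171, 75, 114, 191), (172, 81, 124, 206), (173, 84, 125, 208), (174, 86, 127, 209), (175, 85, 126, 208)]
```

jog_arm(deltas=[[[3, 2, 0, 0, -0.2, 0, 2], [1, 4, 0, 0, 0, 0, 2], [0, 4, 0, 0, 0, 0, 2]]])

```text
clock: 17.0
eef_pos: [0.5107, 0.0766, 0.0293]
tool_rot: [0.786, 0.618, 0.001, 0.001]
ft_force: [-0.6, -0.2, -3.0]
grip_width: 0.0089
```

```bash
python3 -c "
from h import *
gob(-35,34,28.5)"
```

```text
tcp in board [-67.3  34.   29.3] F [-0.5 -0.3 -3. ] grip 8.9
shift(now) [-0.1 32.3  0.8] shift(after turn) [ 0.  32.3  0.8] turn [0.1 0.  0.1]
```

jog_arm(deltas=[[[0, 5, 0.5, 0.1, 0, 0.1, 2], [0, 5, 0, 0, 0, 0, 2], [0, 4, 0, 0, 0, 0, 2]]])

```text
clock: 17.3
eef_pos: [0.5242, 0.0736, 0.029]
tool_rot: [0.786, 0.618, -0.001, -0.001]
ft_force: [-2.4, 0.9, 0.4]
grip_width: 0.0088
```

```bash
python3 -c "
from h import *
gob(-35,34,28.5)"
```

```text
tcp in board [-53.4  34.4  29. ] F [-2.6  0.3  0.4] grip 8.8
shift(now) [-0.4 18.4  0.4] shift(after turn) [-0.4 18.4  0.5] turn [-0.2 -0.   0. ]
```

Front is at x≈16.6, about 7 mm under the tile, with low forces. Continuing.

jog_arm(deltas=[[[-0.4, 5, 0, -0.2, 0, 0, 2], [0, 5, 0.3, 0, 0, 0, 2], [0, 4, 0, 0, 0, 0, 2]]])

```text
clock: 17.6
eef_pos: [0.538, 0.0698, 0.0289]
tool_rot: [0.786, 0.618, -0.0, -0.001]
ft_force: [-0.7, 0.4, -0.8]
grip_width: 0.0092
```

```bash
python3 side.py w9; python3 -c "
from h import *
gob(-35,34,28.5)"
```

```text
tcp in board [-38.  34.  29.] F [ 1.1 -0.3 -3.4] grip 9.3
shift(now) [-0.   3.   0.5] shift(after turn) [-0.   3.   0.5] turn [ 0. -0.  0.]
```

View pics/w9.png

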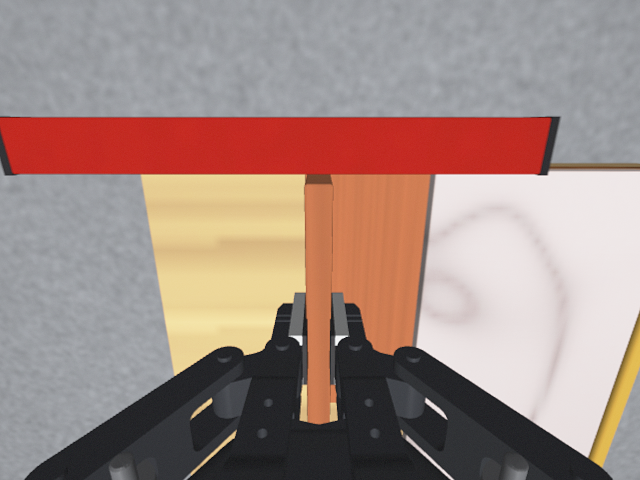

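jog_arm(deltas=[[[0, 3, 0.5, 0, 0, 0, 2], [0, 0, 1, 0, 0, 0, 2], [0, 0, 1.5, 0, 0, 0, 2]]])

```text
clock: 17.95
eef_pos: [0.5411, 0.0692, 0.0289]
tool_rot: [0.786, 0.618, 0.0, -0.001]
ft_force: [-8.3, -0.6, 15.4]
grip_width: 0.0088
```

```bash
python3 -c "
from h import *
gob(-35,34,28.5)
for i in range(4): camera('top'); print(np.round(get_obs()['ft_force'],1))
gob(-35,34,28.5)"
```

```text
tcp in board [-36.   34.1  28.9] F [-8.  -2.6 15.4] grip 8.8
shift(now) [-0.1  1.   0.4] shift(after turn) [-0.1  1.   0.4] turn [-0.1 -0.1  0. ]
[-6.5  0.5 11.7]
[-5.3 -0.4 10.6]
[-5.6  0.9 11.4]
[-5.4  0.5 11. ]
tcp in board [-36.   34.1  28.9] F [-5.3 -0.8 11. ] grip 8.9
shift(now) [-0.1  1.   0.4] shift(after turn) [-0.1  1.   0.4] turn [-0.1 -0.1  0. ]
```

jog_arm(deltas=[[[0, 1, 2, 0, 0, 0, 2], [0, 0.5, 2, 0, 0, 0, 2]]])

```text
clock: 18.35
eef_pos: [0.5411, 0.0692, 0.0289]
tool_rot: [0.786, 0.618, -0.0, -0.002]
ft_force: [-8.3, 1.6, 14.3]
grip_width: 0.009
```

```bash
python3 -c "
from h import *
for i in range(3): camera('top'); print(np.round(get_obs()['ft_force'],1))
gob(-35,34,28.5)
c=cam('wrist');im=camera('wrist');b=lambda x,y,z: world(np.array([[x,y,z]])/1e3,[*B,0])
for n,p in dict(bar_in_top=(-40,100,45),bar_out_top=(-40,120,45),tile=(10,94,31),tileL=(10,60,31),end99=(-15,99,20),corner=(-120,97,15)).items(): print(n,np.round(proj(c,b(*p))[0],1))
S=camera('scene');cv2.imwrite('pics/s9.png',cv2.resize(S[200:330,170:470],None,fx=2.6,fy=2.6,interpolation=2)[:,:,::-1])
crop=cv2.resize(im[90:270,100:600],None,fx=1.56,fy=1.56,interpolation=2)
a=cv2.resize(S[200:330,170:470],None,fx=2.2,fy=2.2,interpolation=2)
out=np.zeros((crop.shape[0]+a.shape[0],780,3),np.uint8);out[:crop.shape[0]]=crop[:,:780];out[crop.shape[0]:,:a.shape[1]]=a
cv2.imwrite('pics/f.png',out[:,:,::-1])
"
```

```text
[-8.5  0.9 15.2]
[-8.8  1.6 16.3]
[-8.6  1.5 14.7]
tcp in board [-36.   34.1  28.9] F [-8.7 -0.6 14.7] grip 9.3
shift(now) [-0.1  1.   0.4] shift(after turn) [-0.1  1.   0.4] turn [-0.2 -0.1  0. ]
bar_in_top [305.4 178.7]
bar_out_top [304.7 121.7]
tile [427.  188.1]
tileL [419.1 263.6]
end99 [364.1 172.4]
corner [133.7 175.3]
```

View pics/f.png

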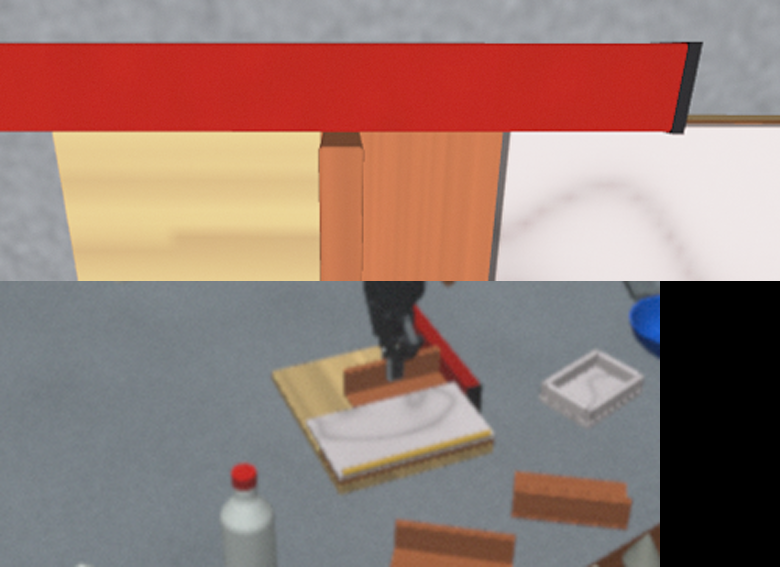

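```bash
python3 -c "
from h import *
print(np.round(get_obs()['ft_force'],1)); print(job_done())"
```

```text
[-7.5  0.6 15. ]
the job is handed in; nothing more can be done
None
```

I laid the straightedge flush along the board's left edge and let go of it. Then I gripped the right copper strip, slid its tongue under the tile, and handed in the job at about 18.6 s with the strip still held and pressed down.

- **Straightedge:** after release it measured (−54.5, 110.0) mm in the board frame and 0.24° off parallel. In the last picture it showed the same small offset from its predicted place as before the slide, so it had not moved.
- **Strip under the tile:** the tongue is about 24–25 mm under. The arm's position gives 24 mm. The last picture puts the tile edge about 1 mm nearer, which gives about 25 mm. My last 1 mm forward push was not taken up because friction held the strip.
- **Gap to the straightedge:** about 1.5–2 mm at the strip's left end, worked out from the pose and an earlier picture. The bar's top hides that end in the last picture, so I could not see it directly.
- **Press:** steady at about 15 N on the wrist sensor. With the strip's weight that may be nearer 18 N on the board. There was also about 8 N sideways, which I take to be friction.
- **Tile and other things:** the tile looked flat, and I saw nothing else disturbed in the last pictures. I did not measure the other things again.
- **Calibration:** the wrist and top cameras differed by about 1–2.5 mm. I settled this from where the straightedge touched the board.

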